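# Pick a carton off the railed spares rack

### The job

From the small steel spares rack, fetch the white carton that stands on its long narrow edge: lift it over the front retaining rail, draw it out forwards, keeping it level, and stand it the same way up on the floor of the grey order tray, beside the roll of tape. The rail and the half-depth upper deck are one frame that can be clamped at different heights, leaving only a narrow gap, so find out how high it is set, and do not press the carton against the rail or the deck beyond a light touch. Set the carton down rather than dropping it, and leave the other things on the rack where they are.

Things in the scene. Friction and masses are not known exactly. Their poses are not given: they have to be found in the camera images.
- rack: Fixed steel rack, 170 deep (x) by 340 wide (y). Origin: centre of its underside on the bench; -x is its open front, z up. Its shelf floor is 50 mm above the bench. At both ends: front posts to 100 mm, rear uprights (x = 45 to 65 mm) to 215 mm above the bench. Three items stand in a row on the shelf, about 100 mm apart in y; which is where varies.
- rail_line (a point): Point of the shelf floor's plane under the middle of the front retaining rail (rack x = -75 mm, 50 mm above the bench). The rail is a 10 mm square bar along rack y, 304 mm long. Its height setting varies and is NOT reported: its top is 12 to 52 mm above this point. Find it by touch (the clamp holds against 200 N, e.g. closed fingertips lowered on it) or by looking.
- deck_line (a point): Point of the shelf floor's plane under the front edge of the upper deck (rack x = +18 mm). The deck, a thin plate with a 14 mm high front lip, covers the rack from here to the back. It is one rigid frame with the rail: its underside is always 88 mm above the rail's top, so the 72 mm high carton has 16 mm of play in height between rail and deck.
- carton: The carton to fetch: white, rigid, 105 x 72 x 48 mm, 0.08 to 0.2 kg, standing on a 105 x 48 mm face, 72 mm high. Own x: the 105 mm length, pointing into the rack; own y: the 48 mm width; own z: up. Origin: centre of its underside. Front face about 22 mm behind the rail; the deck covers the rear 40 mm, only the front 65 mm is open from above. Grip across the 48 mm.
- carton_center (a point): Centre of that carton (36 mm above its lower face while standing); axes as carton.
- order_tray: Fixed open grey plastic tray on the bench, 140 (x) by 200 (y) by 30 mm high, walls and floor 4 mm thick. Origin: centre of its underside; z up. The tape roll lies in its +y half, the -y half is empty.
- tape_roll: Roll of insulating tape, 61 mm across, 19 mm high, lying in the tray. Origin: centre of its underside.
- flat_carton: Bystander on the rack: white carton 105 x 72 x 48 mm lying flat (48 mm high). Origin: centre of its underside. Leave it.
- pill_bottle: Bystander on the rack: white screw-cap bottle, 40 mm across, 80 mm high. Origin: centre of its underside. Leave it.

How it is judged:
On the way, in this order (a step that is already met when the one before it is completed fails the run):
1. the carton is lifted clear of the shelf floor, by more than 10 mm, while still behind the rail (z of carton_center in the frame of rack above 0.096 m and x of carton_center in the frame of rack above -0.03 m), for 0.1 s.
2. the carton has been drawn forwards over the rail, its middle past the rail (x of carton_center in the frame of rack below -0.08 m and z of carton_center in the frame of rack above 0.096 m), for 0.05 s.
At the end, for the whole second after the job is handed in: The carton stands on its long narrow edge (within 0.12 rad) on the order tray floor, centre within 66 mm (x) and 96 mm (y) of the tray centre and 34 to 46 mm above the bench, released and at rest; flat carton and bottle are within 25 mm of where they began (x of carton_center in the frame of order_tray between -0.066 and 0.066 m and y of carton_center in the frame of order_tray between -0.096 and 0.096 m and z of carton_center in the frame of order_tray between 0.034 and 0.046 m and angle between carton's own z axis and vertical below 0.12 rad and linear speed of carton below 0.02 m/s and contact force between carton and the fingers below 0.1 N and distance of each of flat_carton, pill_bottle from where it was at the start of the episode below 0.025 m); the robot touches nothing.
It fails at once if the carton, once lifted or drawn from its place, is forced against the rack (rail, deck, posts) with more than 12 N (contact force between carton and rack above 12 N and (z of carton_center in the frame of rack above 0.089 m or x of carton_center in the frame of rack below -0.01 m)).
It fails at once if the carton is tipped more than 0.15 rad (about 9 degrees) from level (angle between carton's own z axis and vertical above 0.15 rad).
It fails at once if the carton is dropped (falls free of the fingers faster than 0.5 m/s, about 13 mm) (contact force between carton and the fingers below 0.05 N and linear speed of carton above 0.5 m/s).
It fails at once if the flat carton or the bottle is moved more than 25 mm (distance of any of flat_carton, pill_bottle from where it was at the start of the episode above 0.025 m).
It also fails if it takes over 54 s, if anything falls off the work surface, if the arm or the gripper's body presses on something with over 40 N, if the wrist force passes 120 N, or if a joint passes its speed limit or range.

### The arm

A 7-joint arm with a two-finger parallel gripper is mounted at the origin on a cart in front of the work surface, level with it; the furniture and walls round the work are solid. World frame = base frame: x ahead of the robot, y to its left, z up, the work surface at z = 0. Lengths are in m, angles in rad, forces in N, time in s.
With the tool pointing down it reaches from about 0.4 to 0.75 m from the base axis. Payload 19.5 kg.
Tool frame: the origin (TCP) lies on the front face of the gripper's body, between the roots of the fingers; the fingertips stand 73 mm ahead of it and the grasp point (between the pads) lies 54 mm ahead of it (env.hold_point_z is the distance from the TCP to the grasp point, in m); z points along the fingers, y is the line along which they close (so a half turn about z gives the same grasp; the last joint's range is limited). The gripper opens to 85 mm and grips with 20 to 120 N. Pads are 22 mm wide; open, the fingers measure 114 mm over their backs; the gripper's body (76 mm by 85 mm) begins 54 mm behind the grasp point. The pads swing forward as they close: fully open they stand 13 mm farther back than shut.
Start: joints at [1.234, 0.707, -0.028, 1.485, 0.022, 0.951, -0.075], TCP at [0.167, -0.55, 0.304] pointing down, gripper open.
Joint ranges: [-2.71, 2.71], [-0.32, 2.16], [-1.57, 1.52], [0, 2.45], [-1.46, 4.6], [0, 2.02], [-2.83, 2.83]. Speed limits (rad/s): [1.89, 1.89, 2.57, 2.57, 3.01, 3.01, 3.01].

### API

Orientations are given as a unit quaternion [w, x, y, z].
In Python, from plant import monitor, optics, ticket, env gives the robot as it stands.
- The arm moves only by the shell command python3 -m jog 'ROWS' [FORCE]. ROWS is text: rows parted by semicolons, each of 7 numbers parted by spaces: the turn, a rotation vector about the tool's x, y, z in rad, then the shift along the tool's x, y, z in mm, then the opening, from 0 (shut) to 1 (fully open). A call has 1 to 20 rows; each row shifts and turns the commanded pose from where the row before left it, along the tool's axes as they then stand; what a row does not reach is not made up. A row lasts 1/8 s, in which the tool goes at most 62.5 mm and 10.7 degrees, less where a joint would pass 70% of its speed; a pose out of reach is approached as far as the arm can. A call is refused whole if a number of a shift passes 62.5 or a number of a turn 0.188, either way. A call with a gripper value outside its range is refused whole. The fingers move at their own pace and stop on an object; FORCE is the grip in N (left out, the last holds). Time passes only in rows, so rows that do not move let the fingers close. It gives the time, the measured TCP pose, the force, the opening and the grip force at its end, in the units of the state.
- monitor.sense(): the state, without advancing time (a new reading comes with each control period).
- optics.get_image(name): name is "scene" or "top" or "wrist"; returns a dict with "color" (400x640x3 uint8, red, green, blue), "fx", "fy", "cx", "cy" (pixels), "extrinsics" (4x4, takes a point from world to camera coordinates); the wrist camera has in their place "T_tool_cam" (4x4, takes a point from camera to tool coordinates, whose origin is the TCP and whose axes are the flange's). Camera axes: x right, y down, z forward; pixel columns grow to the right and rows downward; lengths in m; the calibration is good to about 2 mm. A picture is of the moment at which its call begins: read the wrist's pose just before it. There is no depth.
- ticket.sign_off(): hands the job in; it is judged then, once.
The state is a dict: "t": time; "q": joint angles; "joint_velocities": joint speeds; "joint_torque": joint torques, N m; "ee_pos": TCP position; "tool_rot": TCP orientation; "contact_force": force on the tool from outside, world axes, zero at the start; "moment": the same for the moment, N m; "finger_gap": finger opening in m; "grip_force": force on a finger pad.
Only numpy, scipy, OpenCV 4.12 (cv2) and the standard library are available. Lean on these libraries where they do the work, as an engineer would, in place of code of your own. Each camera call takes 0.05 s, during which the arm holds its last target. There are 200 camera calls.

## Working session

There is one attempt and no reset: what is moved stays moved. The work goes in short steps, Python scripts to look and compute and a shell command to move; the robot and the scene stay as the last step left them, time stands still between calls to the robot, and variables do not carry over. Pictures are saved under pics/ and viewed, at most 12 in all, crops included, and the job is handed in when it is done.

```bash
mkdir -p pics; ls; python3 - <<'E'
from plant import monitor, optics, ticket, env
import cv2,numpy as np
s=monitor.sense();print(s['ee_pos'],s['tool_rot'],s['contact_force'],s['finger_gap'],s['t'])
for n in ['scene','top','wrist']:
    i=optics.get_image(n);cv2.imwrite(f'pics/{n}0.png',i['color'][:,:,::-1])
    np.savez(f'{n}0.npz',**i)
    print(n,i['fx'],i['fy'],i['cx'],i['cy']);print(np.round(i.get('extrinsics',i.get('T_tool_cam')),4))
E
```

```text
pics
[ 0.16702391 -0.55001274  0.30342197] [-5.56853601e-04  9.89154230e-01  1.46879503e-01 -1.02304851e-04] [ 0.22476794 -0.21137481 -0.55187499] 0.08565556167218591 0.0
scene 382.11213648064756 382.11213648064756 317.31669944480007 196.978830664393
[[ 0.8911 -0.4537 -0.0026 -0.5294]
 [-0.2145 -0.4163 -0.8836  0.1953]
 [ 0.3998  0.7879 -0.4683  0.6903]
 [ 0.      0.      0.      1.    ]]
top 485.52879694348894 485.52879694348894 317.29518481964874 201.05933976410736
[[ 0.0235 -0.9997  0.0092 -0.0521]
 [-0.9909 -0.0246 -0.132   0.6115]
 [ 0.1322 -0.006  -0.9912  1.3085]
 [ 0.      0.      0.      1.    ]]
wrist 285.05763052160955 285.05763052160955 316.35765754096013 197.87079212511247
[[ 2.500e-03 -9.586e-01 -2.849e-01  7.330e-02]
 [ 1.000e+00  2.400e-03  9.000e-04  1.200e-03]
 [-2.000e-04 -2.849e-01  9.586e-01 -7.060e-02]
 [ 0.000e+00  0.000e+00  0.000e+00  1.000e+00]]
```

View pics/scene0.png

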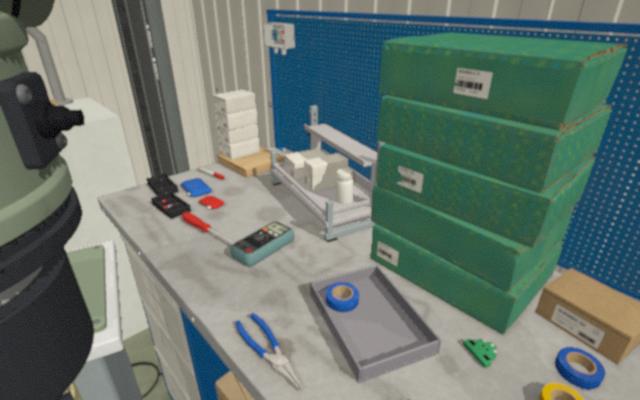

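View pics/top0.png

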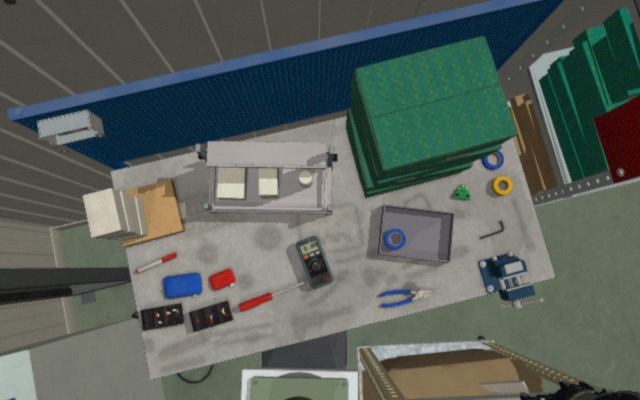

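The top view shows the rack around (270,180), with the flat carton at (230,183), the standing carton at (268,181) and the bottle at (305,178). The tray is at (415,235), with the tape at (394,239). The tall green stack is at (430,110).

```bash
cat > h.py <<'E'
import numpy as np
def cast(npz,uv,z):
    d=np.load(npz);E=d['extrinsics'];R=E[:3,:3];c=-R.T@E[:3,3]
    uv=np.atleast_2d(uv).astype(float)
    r=np.c_[(uv[:,0]-d['cx'])/d['fx'],(uv[:,1]-d['cy'])/d['fy'],np.ones(len(uv))]@R
    return c+r*((z-c[2])/r[:,2])[:,None]
def proj(npz,P):
    d=np.load(npz);E=d['extrinsics'];p=np.atleast_2d(P)@E[:3,:3].T+E[:3,3]
    return np.c_[p[:,0]/p[:,2]*d['fx']+d['cx'],p[:,1]/p[:,2]*d['fy']+d['cy']]
E
python3 - <<'E'
import cv2
a=cv2.imread('pics/top0.png')[135:222,190:345];b=cv2.imread('pics/scene0.png')[95:245,255:395]
cv2.imwrite('pics/topc.png',cv2.resize(a,None,fx=5,fy=5,interpolation=cv2.INTER_CUBIC))
cv2.imwrite('pics/scenec.png',cv2.resize(b,None,fx=4,fy=4,interpolation=cv2.INTER_CUBIC))
E
```

```text
(no output)
```

View pics/topc.png

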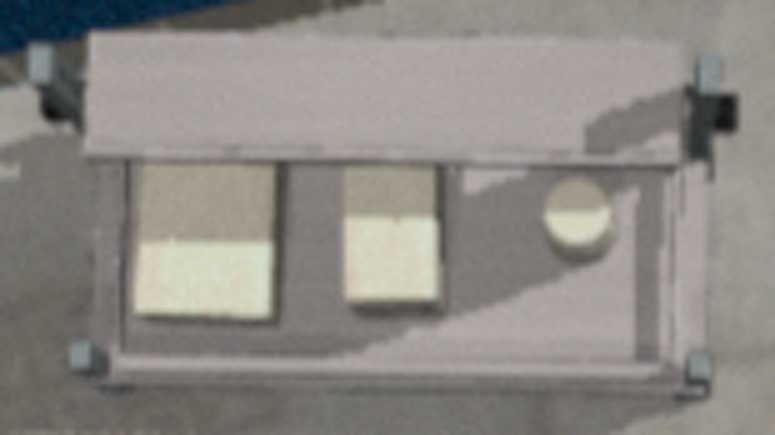

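View pics/scenec.png

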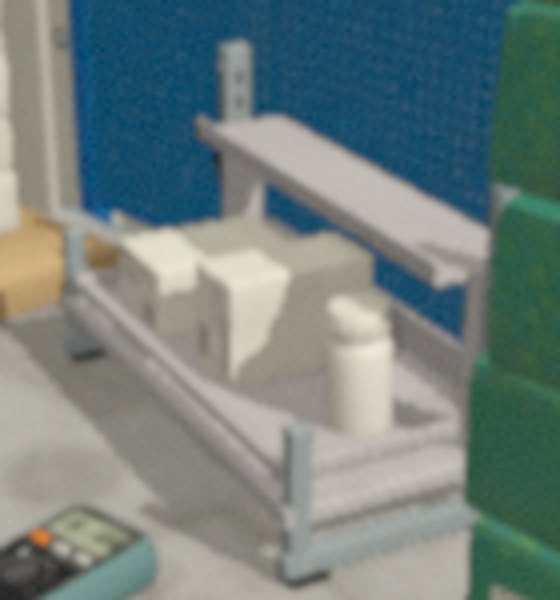

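The top crop shows the carton's top face at U 345–438, V ~163–302. The front post tops are at (83,355) and (698,363), and the deck's front edge is near V 155. In the scene crop the rail runs from about (80,278) to (285,500).

```bash
cat >> h.py <<'E'
def T(U,V): return [(U+.5)/5-.5+190,(V+.5)/5-.5+135]
def S(U,V): return [(U+.5)/4-.5+255,(V+.5)/4-.5+95]
E
python3 - <<'E'
from h import *
import cv2
np.set_printoptions(precision=4,suppress=True)
po=cast('top0.npz',[T(83,352),T(698,360)],.1);print('posts',po)
ca=cast('top0.npz',[T(347,300),T(436,300),T(346,163),T(435,163)],.122);print('carton',ca)
print('flat',cast('top0.npz',[T(136,316),T(272,316)],.098)); print('bottle',cast('top0.npz',[T(577,210)],.13))
yw=(po[0]-po[1])[:2];yw/=np.linalg.norm(yw);xw=np.array([yw[1],-yw[0]]);print('rack y',yw,'x',xw,np.degrees(np.arctan2(xw[1],xw[0])))
# height of rail in scene: cast ray onto vertical plane
d=np.load('scene0.npz');E=d['extrinsics'];R=E[:3,:3];c=-R.T@E[:3,3];print('cam',c)
dt=np.load('top0.npz')['extrinsics'];print('topcam',-dt[:3,:3].T@dt[:3,3])
m=po.mean(0)[:2]
for U,V in [(290,575),(297,428),(285,500),(180,388),(180,375),(180,400),(180,360),(120,330),(120,315),(120,300)]:
    u,v=S(U,V);r=R.T@np.array([(u-d['cx'])/d['fx'],(v-d['cy'])/d['fy'],1])
    k=((m-c[:2])@xw)/(r[:2]@xw);P=c+k*r;print((U,V),P,(P[:2]-m)@yw)
# tray masks
t=cast('top0.npz',[(383,207),(452,210),(448,263),(370,257)],.03);print('tray guess',t)
print('tape',cast('top0.npz',[(394,239)],.02))
a=cv2.imread('pics/top0.png')[195:275,355:465];b=cv2.imread('pics/scene0.png')[150:215,260:345]
cv2.imwrite('pics/m.png',np.vstack([cv2.resize(a,(660,480),interpolation=2)[:, :],]))
cv2.imwrite('pics/rail.png',cv2.resize(b,None,fx=9,fy=9,interpolation=cv2.INTER_CUBIC))
E
```

```text
posts [[ 0.5869  0.2568  0.1   ]
 [ 0.5906 -0.0689  0.1   ]]
carton [[0.615  0.1158 0.122 ]
 [0.6161 0.0693 0.122 ]
 [0.6878 0.1192 0.122 ]
 [0.689  0.0724 0.122 ]]
flat [[0.6071 0.2302 0.098 ]
 [0.6088 0.158  0.098 ]]
bottle [[ 0.6643 -0.0032  0.13  ]]
rack y [-0.0116  0.9999] x [0.9999 0.0116] 0.6625204204434737
cam [ 0.2377 -0.7028  0.4945]
topcam [ 0.4342 -0.0292  1.3782]
(290, 575) [ 0.5905 -0.057  -0.0038] -0.15092905198917664
(297, 428) [ 0.5906 -0.0629  0.0959] -0.15685735416769622
(285, 500) [ 0.5904 -0.0502  0.0432] -0.1441575220571308
(180, 388) [0.5888 0.0885 0.0518] -0.005477797744104955
(180, 375) [0.5888 0.0879 0.0613] -0.006015412285329988
(180, 400) [0.5888 0.089  0.043 ] -0.004976716770082788
(180, 360) [0.5888 0.0873 0.0721] -0.006629090119827835
(120, 330) [0.5877 0.1844 0.053 ] 0.09042100553200984
(120, 315) [0.5877 0.1831 0.0647] 0.08915843824466876
(120, 300) [0.5877 0.1819 0.0764] 0.08791145252976754
tray guess [[ 0.6018 -0.2217  0.03  ]
 [ 0.5981 -0.4153  0.03  ]
 [ 0.4504 -0.4023  0.03  ]
 [ 0.4618 -0.1866  0.03  ]]
tape [[ 0.5136 -0.2545  0.02  ]]
```

View pics/m.png

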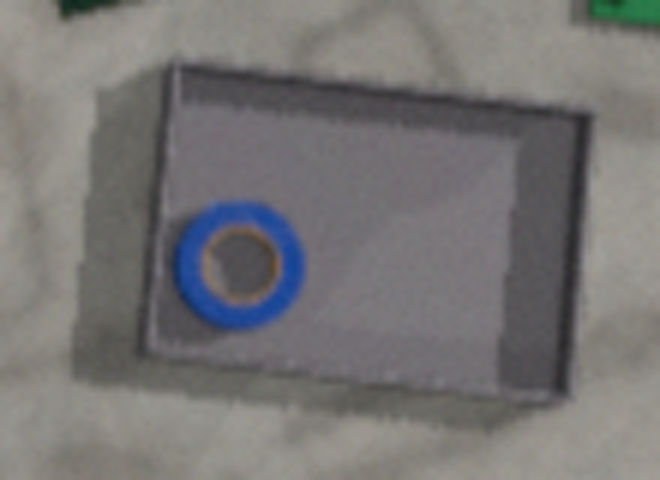

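View pics/rail.png

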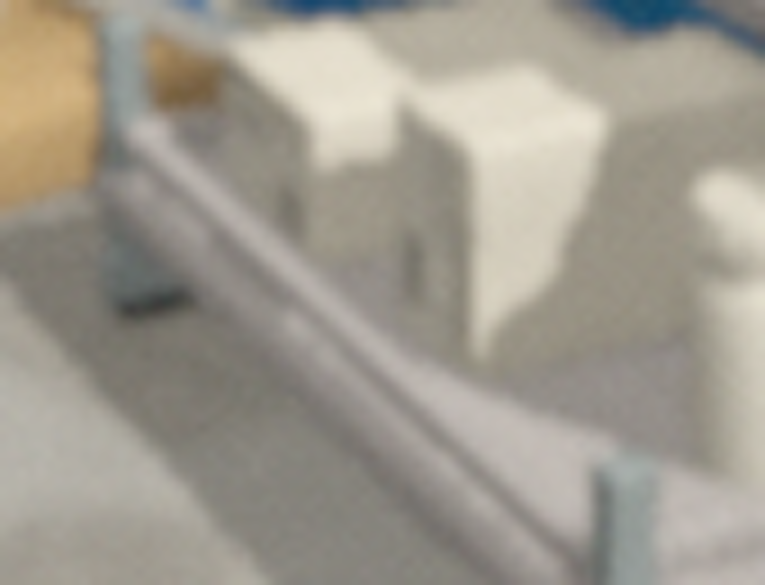

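Both crops suggest a low rail, with its top near z ≈ 0.065. The rail line is at x ≈ 0.589, and the carton's front face is at x ≈ 0.6155, y ≈ 0.0925. I'll touch the rail at y ≈ 0.04 to get its height.

```bash
python3 -m jog '0 0 0.142 0 0 0 0;0 0 0.142 0 0 0 0;0 0 0 30 -41 0 0;0 0 0 30 -41 0 0;0 0 0 30 -41 0 0;0 0 0 30 -41 0 0;0 0 0 30 -41 0 0;0 0 0 30 -41 0 0;0 0 0 30 -41 0 0;0 0 0 30 -41 0 0;0 0 0 30 -41 0 0;0 0 0 30 -41 0 0;0 0 0 30 -41 0 0;0 0 0 30 -41 0 0;0 0 0 30 -41 0 0;0 0 0 30 -41 0 0' 30
cat >> h.py <<'E'
def st(goal=None):
    from plant import monitor
    from scipy.spatial.transform import Rotation as Ro
    s=monitor.sense();R=Ro.from_quat(np.roll(s['tool_rot'],-1)).as_matrix();p=np.array(s['ee_pos'])
    print('t',round(s['t'],2),'p',p.round(4),'yaw',np.arctan2(R[1,0],R[0,0]).round(4),'tz',R[:,2].round(3),'F',np.round(s['contact_force'],1),'gap',round(s['finger_gap'],4),'grip',np.round(s['grip_force'],1))
    if goal is not None: print('need tool mm',(R.T@(np.array(goal)-p)*1000).round(1))
E
python3 -c "from h import *;st([.5885,.04,.18])"
```

```text
t: 2.15
ee_pos: [0.5816, 0.0299, 0.3038]
tool_rot: [0.0, 1.0, 0.005, -0.0]
contact_force: [-0.3, 0.2, 0.2]
finger_gap: 0.0
grip_force: 0.0
t 2.15 p [0.5816 0.0299 0.3038] yaw 0.0109 tz [-0. -0. -1.] F [-0.3  0.2  0.2] gap 0.0 grip 0.0
need tool mm [  7.1 -10.  123.8]
```

```bash
python3 -m jog '0 0 0 3.5 -5 40 0;0 0 0 3.5 -5 40 0;0 0 0 0 0 44 0;0 0 0 0 0 6 0;0 0 0 0 0 6 0;0 0 0 0 0 6 0;0 0 0 0 0 6 0;0 0 0 0 0 4 0;0 0 0 0 0 0 0'
python3 -c "from h import *;st([.5885,.04,.14])"
python3 - <<'E'
from plant import optics
import cv2,numpy as np
i=optics.get_image('wrist');cv2.imwrite('pics/w1.png',i['color'][:,:,::-1])
i=optics.get_image('scene');cv2.imwrite('pics/s1.png',i['color'][:,:,::-1])
E
```

```text
t: 3.28
ee_pos: [0.5877, 0.0384, 0.1518]
tool_rot: [-0.0, 1.0, 0.005, -0.0]
contact_force: [0.7, 0.7, -1.2]
finger_gap: -0.0002
grip_force: 0.0
t 3.27 p [0.5877 0.0384 0.1518] yaw 0.0107 tz [-0.  0. -1.] F [ 0.7  0.7 -1.2] gap -0.0002 grip 0.0
need tool mm [ 0.8 -1.6 11.8]
```

View pics/w1.png

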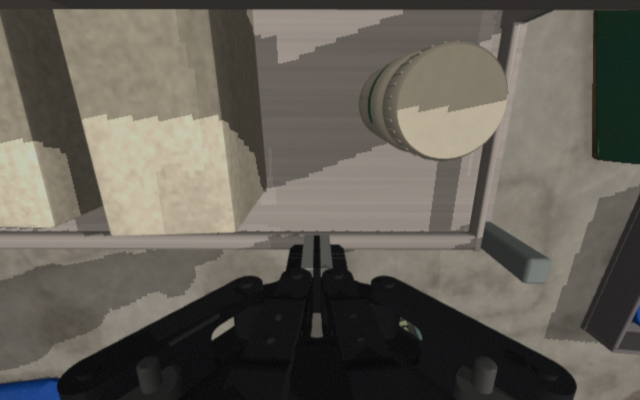

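The wrist view shows the closed tips at about (315,250), directly over the rail (rows 233–248). The carton is to the left and the bottle to the right. I'll keep lowering.

```bash
python3 -m jog '0 0 0 0 0 3 0;0 0 0 0 0 3 0;0 0 0 0 0 2 0;0 0 0 0 0 2 0;0 0 0 0 0 0 0';python3 -m jog '0 0 0 0 0 2 0;0 0 0 0 0 1 0;0 0 0 0 0 0 0'
```

```text
t: 4.0
ee_pos: [0.5877, 0.0384, 0.1418]
tool_rot: [-0.0, 1.0, 0.005, -0.0]
contact_force: [-0.3, 0.0, 0.4]
finger_gap: -0.0002
grip_force: 0.0
t: 4.38
ee_pos: [0.5879, 0.0384, 0.1412]
tool_rot: [-0.0, 1.0, 0.005, 0.001]
contact_force: [-13.8, 0.0, 43.9]
finger_gap: 0.0
grip_force: 22.4
```

Contact at TCP z ≈ 0.1413 puts the rail top at z ≈ 0.068, which is 18 mm above the shelf. The deck underside is then about 0.156, so the carton's bottom should travel at about 0.076, a lift of 26 mm. Next I'll go over the carton.

```bash
python3 -m jog '0 0 0 0 0 -20 0;0 0 0 0 0 -40 0;0 0 0 0 0 -40 0.5;0 0 0 15 -25 0 0.8;0 0 0 15 -25 0 0.8;0 0 0 14 -5 0 0.8;0 0 0 0 0 0 0.8'
python3 -c "from h import *;st([.632,.0935,.148])"
python3 - <<'E'
from plant import optics
import cv2,numpy as np
i=optics.get_image('wrist');cv2.imwrite('pics/w2.png',i['color'][:,:,::-1])
E
```

```text
t: 5.25
ee_pos: [0.6313, 0.0941, 0.2386]
tool_rot: [0.0, 1.0, 0.006, -0.0]
contact_force: [-0.5, -1.1, 0.2]
finger_gap: 0.0679
grip_force: 0.0
t 5.25 p [0.6313 0.0941 0.2386] yaw 0.0112 tz [-0. -0. -1.] F [-0.5 -1.1  0.2] gap 0.0679 grip 0.0
need tool mm [ 0.7  0.6 90.6]
```

View pics/w2.png

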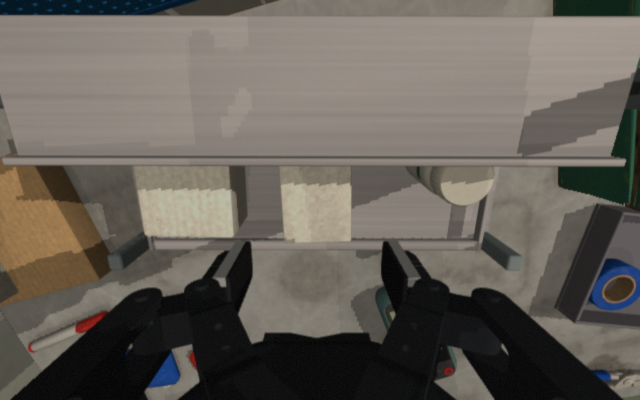

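The carton is centred between the fingers (columns 281–351), and its front top edge at row 242 gives x ≈ 0.616. The deck lip (rows 157–166) gives x ≈ 0.68. The body clears the deck by about 6 mm, so I'll descend.

```bash
python3 -m jog '0 0 0 0 0 25 0.8;0 0 0 0 0 25 0.8;0 0 0 0 0 20 0.8;0 0 0 0 0 12 0.8;0 0 0 0 0 8 0.8;0 0 0 0 0 0 0.8'
python3 -m jog '0 0 0 0 0 0 0.6;0 0 0 0 0 0 0.5;0 0 0 0 0 0 0.4;0 0 0 0 0 0 0.3;0 0 0 0 0 0 0.3;0 0 0 0 0 0 0.3' 60;python3 -c "from h import *;st()"
```

```text
t: 6.05
ee_pos: [0.6311, 0.0937, 0.1489]
tool_rot: [0.0, 1.0, 0.005, -0.0]
contact_force: [-0.8, 0.8, -0.0]
finger_gap: 0.0686
grip_force: 0.0
t: 6.8
ee_pos: [0.6315, 0.0939, 0.1499]
tool_rot: [-0.0, 1.0, 0.005, 0.001]
contact_force: [-0.5, 1.0, 7.6]
finger_gap: 0.0479
grip_force: 61.7
t 6.8 p [0.6315 0.0939 0.1499] yaw 0.0108 tz [ 0.001  0.    -1.   ] F [-0.5  1.   7.6] gap 0.0479 grip 61.7
```

```bash
python3 -m jog '0 0 0 0 0 -4 0.3;0 0 0 0 0 -5 0.3;0 0 0 0 0 -5 0.3;0 0 0 0 0 -5 0.3;0 0 0 0 0 -5 0.3;0 0 0 0 0 -3 0.3;0 0 0 0 0 0 0.3'
python3 -c "from h import *;st()"
python3 - <<'E'
from plant import optics
import cv2,numpy as np
i=optics.get_image('scene');cv2.imwrite('pics/s2.png',cv2.resize(i['color'][95:245,255:395,::-1],None,fx=4,fy=4,interpolation=cv2.INTER_CUBIC))
E
```

```text
t: 7.68
ee_pos: [0.6312, 0.0939, 0.1761]
tool_rot: [-0.0, 1.0, 0.005, 0.0]
contact_force: [0.0, -0.5, -0.3]
finger_gap: 0.048
grip_force: 61.2
t 7.67 p [0.6312 0.0939 0.1761] yaw 0.0108 tz [ 0.  0. -1.] F [ 0.  -0.5 -0.3] gap 0.048 grip 61.2
```

View pics/s2.png

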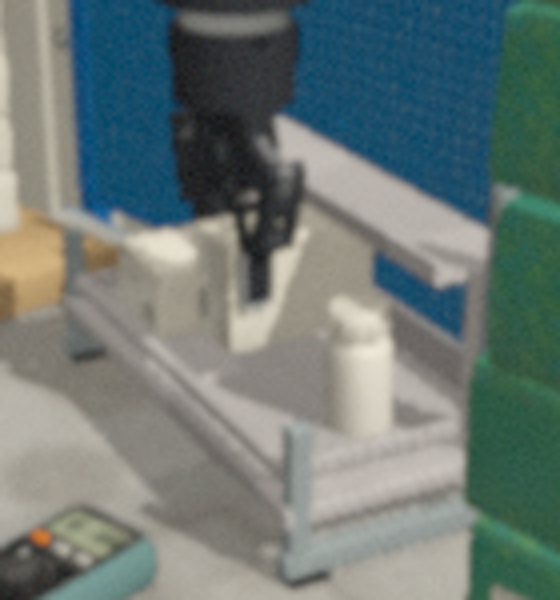

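The carton is lifted, level and clear of the rail. I'll draw it forwards.

```bash
python3 -m jog '0 0 0 -5 0 0 0.3;0 0 0 -8 0 0 0.3;0 0 0 -10 0 0 0.3;0 0 0 -12 0 0 0.3;0 0 0 0 0 0 0.3';python3 -m jog '0 0 0 -10 0 0 0.3;0 0 0 -15 0 0 0.3;0 0 0 -15 0 0 0.3;0 0 0 -15 0 0 0.3;0 0 0 -15 0 0 0.3;0 0 0 -15 0 0 0.3;0 0 0 -15 0 0 0.3;0 0 0 -15 0 0 0.3;0 0 0 -10 0 0 0.3;0 0 0 0 0 0 0.3'
python3 -c "from h import *;st()"
python3 - <<'E'
from h import *
# tray from top-view crop m.png (scale 6, offset 355,195)
q=[((U+.5)/6-.5+355,(V+.5)/6-.5+195) for U,V in [(175,65),(592,115),(567,398),(143,353)]]
t=cast('top0.npz',q,.03);print(t,t.mean(0))
y=t[0]-t[1]+t[3]-t[2];print('yaw',np.arctan2(-y[0],y[1]),'tape',cast('top0.npz',[(355+240/6,195+265/6)],.019))
E
```

```text
t: 8.35
ee_pos: [0.5955, 0.0936, 0.1761]
tool_rot: [-0.0, 1.0, 0.005, -0.0]
contact_force: [-0.4, 0.2, -0.9]
finger_gap: 0.0481
grip_force: 61.2
t: 9.6
ee_pos: [0.4712, 0.0922, 0.176]
tool_rot: [-0.0, 1.0, 0.005, 0.0]
contact_force: [-0.2, 0.6, -1.5]
finger_gap: 0.048
grip_force: 61.2
t 9.6 p [0.4712 0.0922 0.176 ] yaw 0.0109 tz [ 0.  0. -1.] F [-0.2  0.6 -1.5] gap 0.048 grip 61.2
[[ 0.60630402 -0.22382425  0.03      ]
 [ 0.58760535 -0.41867644  0.03      ]
 [ 0.45622244 -0.40536607  0.03      ]
 [ 0.47218772 -0.20979197  0.03      ]] [ 0.53057988 -0.31441468  0.03      ]
yaw -0.08855271083464074 tape [[ 0.51327791 -0.25745356  0.019     ]]
```

```bash
python3 -m jog '0 0 0 0 0 -15 0.3;0 0 0 0 0 -20 0.3;0 0 0 0 15 -15 0.3;0 0 0 0 25 0 0.3;0 0 0 0 35 0 0.3;0 0 0 0 35 0 0.3;0 0 0 0 35 0 0.3;0 0 0 0 35 0 0.3;0 0 0 0 35 0 0.3;0 0 0 0 35 0 0.3;0 0 0 0 35 0 0.3;0 0 0 0 35 0 0.3;0 0 0 5 35 0 0.3;0 0 0 5 35 0 0.3;0 0 0 5 25 0 0.3;0 0 0 0 15 0 0.3;0 0 0.05 0 10 0 0.3;0 0 0.05 0 0 0 0.3;0 0 0 0 0 0 0.3'
python3 -c "from h import *;st([.490,-.353,.110])"
python3 - <<'E'
from plant import optics
import cv2,numpy as np
i=optics.get_image('scene');cv2.imwrite('pics/s3.png',i['color'][:,:,::-1])
E
```

```text
t: 11.98
ee_pos: [0.4911, -0.3468, 0.2259]
tool_rot: [-0.0, 0.999, -0.045, -0.0]
contact_force: [0.6, 0.6, -0.5]
finger_gap: 0.0479
grip_force: 61.5
t 11.97 p [ 0.4911 -0.3468  0.2259] yaw -0.0896 tz [-0.  0. -1.] F [ 0.6  0.6 -0.5] gap 0.0479 grip 61.5
need tool mm [ -0.5   6.3 115.9]
```

View pics/s3.png

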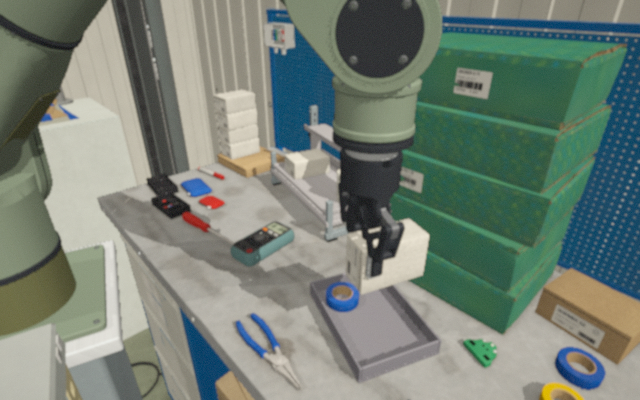

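The carton is held level above the tray's empty half. I'll lower it.

```bash
python3 -m jog '0 0 0 0 6 20 0.3;0 0 0 0 0 25 0.3;0 0 0 0 0 25 0.3;0 0 0 0 0 20 0.3;0 0 0 0 0 12 0.3;0 0 0 0 0 8 0.3;0 0 0 0 0 5 0.3;0 0 0 0 0 0 0.3';python3 -m jog '0 0 0 0 0 2 0.3;0 0 0 0 0 2 0.3;0 0 0 0 0 1 0.3;0 0 0 0 0 1 0.3;0 0 0 0 0 0 0.3'
```

```text
t: 13.02
ee_pos: [0.4904, -0.3537, 0.1109]
tool_rot: [-0.0, 0.999, -0.045, 0.0]
contact_force: [0.9, -0.1, -0.6]
finger_gap: 0.0479
grip_force: 61.5
t: 13.65
ee_pos: [0.4904, -0.3536, 0.1048]
tool_rot: [-0.0, 0.999, -0.045, -0.0]
contact_force: [-0.0, -0.7, -1.5]
finger_gap: 0.0481
grip_force: 61.5
```

```bash
python3 -m jog '0 0 0 0 0 1 0.3;0 0 0 0 0 1 0.3;0 0 0 0 0 0 0.3'
```

```text
t: 14.02
ee_pos: [0.4904, -0.3537, 0.1038]
tool_rot: [0.0, 0.999, -0.045, 0.0]
contact_force: [-3.7, 4.1, 17.4]
finger_gap: 0.0484
grip_force: 63.2
```

It's on the tray floor. Release gently and retreat.

```bash
python3 -m jog '0 0 0 0 0 -0.5 0.3;0 0 0 0 0 0 0.3;0 0 0 0 0 0 0.6;0 0 0 0 0 0 0.65;0 0 0 0 0 0 0.7;0 0 0 0 0 0 0.7;0 0 0 0 0 -5 0.7;0 0 0 0 0 -20 0.7;0 0 0 0 0 -40 0.7;0 0 0 0 0 -50 0.7;0 0 0 -40 0 -40 0.7;0 0 0 -50 0 0 0.7;0 0 0 0 0 0 0.7;0 0 0 0 0 0 0.7' 20
python3 - <<'E'
from plant import optics
import cv2,numpy as np
a=optics.get_image('scene')['color'][:,:,::-1];b=optics.get_image('top')['color'][:,:,::-1]
cv2.imwrite('pics/fin.png',np.hstack([cv2.resize(a[240:400,290:450],(400,400)),cv2.resize(b[130:280,190:470][:, :],(400,214))[:, :] if 0 else cv2.resize(b[120:290,300:470],(400,400))]))
E
```

```text
t: 15.78
ee_pos: [0.4012, -0.3457, 0.2594]
tool_rot: [0.0, 0.999, -0.045, 0.001]
contact_force: [0.8, -0.7, -0.3]
finger_gap: 0.0597
grip_force: 0.0
```

View pics/fin.png

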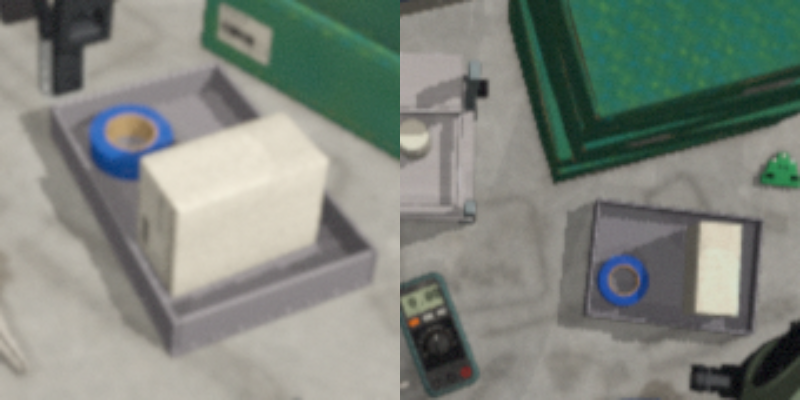

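The carton stands upright on the tray floor beside the tape, and the arm is clear of it.

```bash
python3 -c "from plant import ticket;print(ticket.sign_off())"
```

```text
the job is handed in; nothing more can be done
None
```

The carton is standing upright on the tray floor beside the tape, and I handed the job in with the robot's clock at about 16 s of the 54 s allowed; the hand-in returned no verdict.

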